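# Clamp a bracket in a sliding-jaw gauge and hold a sprung probe on its ringed pad

## Task

First slide the gauge's open jaw shut so that the brass bracket is squared up and nipped between the two jaws, and leave the jaw there. Then take the square-handled probe out of the tool stand and hold it square to the bracket's sloping face, its sprung tip on the middle of the ringed pad, pushed gently until the tip has gone about half-way into the probe; never drive the tip hard. Finish like that, still gripping the probe and pressing on the pad, and leave the other tools and parts on the bench where they are.

Things in the scene. Friction and masses are not known exactly. Their poses are not given: they have to be found in the camera images.
- gauge_zero (a point): Point on the top of the gauge's bed (18 mm above the bench), half-way between the jaw faces when the bracket is nipped. x: across the bed; y: along it, from the fixed jaw towards the sliding jaw; z up. The fixed jaw's face is at y = -30 mm; the jaw is 60 mm wide in x and stands 30 mm above the bed.
- jaw (a joint): Travel of the sliding jaw along the gauge's -y, in m: 0 is fully open (jaw face at y = +90 mm), growing as it closes; with the bracket nipped it reads about 0.060; end stop 0.085. It slides against about 3.5 N of friction and stays where it is left.
- jaw_post (a point): Centre of the upright square aluminium post, 18 x 18 mm and 42 mm high, on the sliding jaw, for gripping or pushing it; sides parallel to the gauge's x and y. Its foot is 21 mm below this point, 31 mm above the bed, on the steel jaw, 60 mm in x and 30 mm in y. The jaw's face is 15 mm from this point towards the gauge's -y.
- bracket_mid (a point): Point on the bracket's vertical centre line, 22 mm above its underside. Axes as the gauge's when it is square. Upper face: 25 mm high on the -x side, rising to 46 mm on the +x side, a slope of 20 degrees facing up and towards -x. The jaws close on its two y faces.
- spot (a point): The marked spot: middle of the top of the ringed pad on the bracket's sloping face, a brass disc with a black ring round it and a dot in the middle, 24 mm across and 2.5 mm proud of the face. z is the outward normal of the sloping face (20 degrees from vertical); the point moves with the bracket.
- probe_handle (a point): Centre of the probe's handle: a grey square bar 26 x 26 mm, 75 mm long, a small black plate on top; grip it across any two flats. x (across the row of holes) and y square to the flats; z along the probe from tip to handle. It stands upright, tip down, in one of the stand's holes, the handle's foot (37.5 mm below this point) on the plate at 73 mm height. Lift at least 60 mm to clear the hole.
- probe_tip (a point): Ball end (8 mm across) of the probe's sprung tip, on the probe's axis: 87.5 mm from the handle's centre, opposite to z, when fully out. Axes as the probe's.
- tip (a joint): How far the sprung tip is pushed into the probe, in m: 0 fully out, 0.010 fully in. The spring gives about 1 N at the start and 6 N fully in; half-way (0.005) is about 3.5 N.
- bracket: Loose brass angle bracket, about 0.6 kg, 60 x 60 mm, 25 to 46 mm high, lying on the gauge bed between the jaws, 7 to 29 mm short of the fixed jaw and slightly askew. Origin in the middle of its underside.
- probe: The probe, about 0.17 kg: square handle, below it a round steel nose 16 mm across and 30 mm long, then the sprung tip. Origin on its axis where the handle meets the nose, z towards the handle.
- gauge: Clamping gauge, fixed to the bench: dark steel bed 110 x 300 x 18 mm with a scale strip along its robot-side edge, a fixed steel jaw and a sliding one. Origin on the bench, below gauge_zero, same axes.
- stand: Grey plastic tool stand, fixed to the bench: base 90 x 230 mm, top plate 70 x 230 mm at 73 mm height with three 19 mm holes along its y at -75, 0 and +75 mm; origin under its middle.
- driver: Black waisted round-handled driver standing in the stand, handle 32 mm across and 72 mm high. A bystander, to be left alone. Origin: where the handle meets the plate.
- reamer: Steel T-bar reamer standing in the stand, bar 56 mm long along the stand's x, 63 mm above the plate. A bystander, to be left alone. Origin: where the handle meets the plate.
- sleeve0: White plastic cylinder, 38 mm across, 55 mm high. A bystander, to be left alone.
- sleeve1: White plastic cylinder, as sleeve0. A bystander, to be left alone.
- sleeve2: White plastic cylinder, as sleeve0. A bystander, to be left alone.
- screwdriver: Orange-handled screwdriver lying on the bench. A bystander, to be left alone.
- jar: Amber jar, 52 mm across, 70 mm high. A bystander, to be left alone.
- collar: Steel ring lying flat, 48 mm across, 14 mm high. A bystander, to be left alone.
Mind the look-alikes: they are no part of the job. What is shaped like the probe but purple or turquoise is not meant.

How it is judged (in metres and radians):
On the way, in this order (a step that is already met when the one before it is completed fails the run):
1. the sliding jaw presses the bracket squarely against the fixed jaw (more than 2 N) (value of joint jaw above 0.0575 m and y of bracket_mid in the frame of gauge_zero below 0.002 m and angle between the y axis of bracket_mid and the y axis of gauge_zero, either way round below 0.06 rad and contact force between jaw and bracket above 2 N), for 0.1 s.
2. the probe is lifted out of the stand (height (world z) of probe_handle above 0.15 m and contact force between the fingers and probe above 1 N), for 0.1 s.
At the end, for the whole second after the job is handed in: Jaw shut (over 0.0575), bracket within 2 mm of the fixed jaw and 0.06 rad of square; probe gripped, steady, clear of gauge and stand; tip within 7 mm of the pad's middle, axis within 0.16 rad of square to the slope, tip in by 2.5 to 8 mm, pressing on the bracket with 1 to 8 N (value of joint jaw above 0.0575 m and y of bracket_mid in the frame of gauge_zero below 0.002 m and angle between the y axis of bracket_mid and the y axis of gauge_zero, either way round below 0.06 rad and distance between probe_tip and spot below 0.007 m and angle between the z axis of probe_tip and the z axis of spot, either way round below 0.16 rad and value of joint tip between 0.0025 and 0.008 m and contact force between tip and bracket between 1 and 8 N and contact force between the fingers and probe above 1 N and contact force between probe and gauge below 0.1 N and contact force between probe and stand below 0.1 N and linear speed of probe below 0.02 m/s); the arm keeps its last pose, push and grip.
It fails at once if the tip is driven hard (over 15 N on the bracket) (contact force between tip and bracket above 15 N).
It fails at once if another tool or part on the bench is moved by more than 30 mm (distance of any of driver, reamer, sleeve0, sleeve1, sleeve2, screwdriver, jar, collar from where it was at the start of the episode above 0.03 m).
It fails at once if the bracket is tipped or lifted (angle between bracket_mid's own z axis and vertical above 0.2 rad or height (world z) of bracket_mid above 0.06 m).
It also fails if it takes over 53 s, if anything falls off the work surface, if the arm or the gripper's body presses on something with over 40 N, if the wrist force passes 120 N, or if a joint passes its speed limit or range.

## Robot

A 6-joint arm with a two-finger parallel gripper is mounted at the origin on the work surface. World frame = base frame: x ahead of the robot, y to its left, z up, the work surface at z = 0. Lengths are in mm, angles in rad, forces in N, time in s.
With the tool pointing down it reaches from about 325 to 850 mm from the base axis. Payload 4.4 kg.
Tool frame: the origin (TCP) lies at the centre of the arm's flange, where the gripper is bolted on; the fingertips stand 199 mm ahead of it and the grasp point (between the pads) lies 180 mm ahead of it; z points along the fingers, y is the line along which they close (so a half turn about z gives the same grasp; the last joint's range is limited). The gripper opens to 94 mm and grips with 3 to 60 N. Pads are 16 mm wide; open, the fingers measure 119 mm over their backs; the gripper's body (75 mm by 177 mm) begins 78 mm behind the grasp point.
Start: joints at [1.01, 0.207, 1.542, -0, 1.393, -0.15], TCP at [229.632, 527.16, 404.647] pointing down, gripper open.
Joint ranges: [-2.73, 2.73], [-0.86, 2.22], [0.23, 2.46], [-1.11, 4.25], [0.08, 2.63], [-2.82, 2.82]. Speed limits (rad/s): [2.79, 2.79, 3.14, 3.14, 3.14, 3.14].

## Interface

Orientations are given as a unit quaternion [w, x, y, z].
In Python, from workcell import get_state, snapshot, close_job gives the robot as it stands.
- The arm moves only by the tool play_rows, never from a script. Its argument "targets" is a list of rows, each a list of 2 entries, a list of its own where there are three numbers: the shift along the tool's x, y, z in m, then the turn, a rotation vector about the tool's x, y, z in rad. A call has 1 to 10 rows; each row is the pose to reach, as a shift and turn from the pose commanded when the call began, along the tool's axes at that moment; what a row does not reach only later rows make up. A row lasts 1/10 s, in which the tool goes at most 50 mm and 8.59 degrees, less where a joint would pass 70% of its speed; a pose out of reach is approached as far as the arm can. A call with a gripper value outside its range is refused whole. "grip" is the closure, from 0 (fully open) to 1 (shut), set as the call begins (left out, the last holds). The fingers move at their own pace and stop on an object; "newtons" is the grip in N (left out, the last holds). Time passes only in rows, so rows that repeat a pose let the fingers close. It gives the time, the measured TCP pose, the force, the opening and the grip force at its end, in the units of the state.
- get_state(): the state, without advancing time (a new reading comes with each control period).
- snapshot(name): name is "scene" or "top"; returns a dict with "img" (420x560x3 uint8, blue, green, red), "range_z" (420x560 float32, mm along the optical axis (not along the pixel's ray), 0 where there is no reading), "fx", "fy", "cx", "cy" (pixels), "view" (4x4, takes a point from world to camera coordinates). Camera axes: x right, y up, looking along -z (the intrinsics and any distortion apply to the point x, -y, -z); pixel columns grow to the right and rows downward; lengths in mm; the calibration is good to about 2 mm. A picture is of the moment at which its call begins.
- close_job(): hands the job in; it is judged then, once.
The state is a dict: "time_s": time; "q": joint angles; "joint_vel": joint speeds; "joint_efforts": joint torques, N m; "tool_pos": TCP position; "tcp_rot": TCP orientation; "wrist_force": force on the tool from outside, world axes, zero at the start; "wrist_torque": the same for the moment, N m; "finger_gap": opening from 0.0 (shut) to 1.0 (fully open); "gripper_force": force on a finger pad.
Only numpy, scipy, OpenCV 4.12 (cv2) and the standard library are available. Lean on these libraries where they do the work, as an engineer would, in place of code of your own. Each camera call takes 0.05 s, during which the arm holds its last target. There are 200 camera calls.

## Working session

There is one attempt and no reset: what is moved stays moved. The work goes in short steps, Python scripts to look and compute and a tool call to move; the robot and the scene stay as the last step left them, time stands still between calls to the robot, and variables do not carry over. Pictures are saved under pics/ and viewed, at most 11 in all, crops included, and the job is handed in when it is done.

Besides the shell and the picture viewer there is one more tool, called as name(argument=value, ...) on one line, values as JSON. play_rows: Moves the arm, as the interface text tells. Its arguments: {"type":"object","properties":{"targets":{"type":"array"},"grip":{"type":"number"},"newtons":{"type":"number"}},"required":["targets"]}

```bash
mkdir -p pics && cat > h.py <<'E'
import numpy as np, cv2
from workcell import get_state, snapshot, close_job
from scipy.spatial.transform import Rotation as R
def pts(s):
    h,w=s["range_z"].shape; u,v=np.meshgrid(np.arange(w),np.arange(h)); z=s["range_z"]
    P=np.stack([(u-s["cx"])/s["fx"]*z,-(v-s["cy"])/s["fy"]*z,-z,np.ones_like(z)],-1)
    return (P@np.linalg.inv(s["view"]).T)[...,:3]
def Rt(st): 
    q=st["tcp_rot"]; return R.from_quat([q[1],q[2],q[3],q[0]])
E
python3 - <<'E'
from h import *
for n in("scene","top"):
    s=snapshot(n); print(n,s["fx"],s["fy"],s["cx"],s["cy"],s["view"],[k for k in s])
    cv2.imwrite(f"pics/{n}0.png",cv2.resize(s["img"],(800,600),interpolation=cv2.INTER_CUBIC)); np.savez(f"{n}0.npz",P=pts(s),**s)
st=get_state(); print({k:np.round(v,3) for k,v in st.items()}); print(Rt(st).as_matrix().round(3))
E
```

```text
scene 499.5138495872679 499.5138495872679 281.32357424354683 220.2407418455527 [[ 1.03499609e-01  9.94451020e-01  1.88414259e-02 -8.15432464e+00]
 [-6.52323226e-01  5.35674664e-02  7.56045591e-01  2.80701875e+02]
 [ 7.50841022e-01 -9.05411225e-02  6.54247709e-01 -1.70922351e+03]
 [ 0.00000000e+00  0.00000000e+00  0.00000000e+00  1.00000000e+00]] ['img', 'range_z', 'fx', 'fy', 'cx', 'cy', 'view']
top 425.84136163717034 425.84136163717034 281.27042362921895 215.25552361883913 [[-2.07500541e-02 -9.99768535e-01 -5.68426907e-03 -2.54549458e+01]
 [ 9.82807107e-01 -2.14406797e-02  1.83386169e-01 -5.41224727e+02]
 [-1.83465596e-01 -1.78126712e-03  9.83024518e-01 -1.16126700e+03]
 [ 0.00000000e+00  0.00000000e+00  0.00000000e+00  1.00000000e+00]] ['img', 'range_z', 'fx', 'fy', 'cx', 'cy', 'view']
{'time_s': np.float64(0.1), 'q': array([ 1.01 ,  0.207,  1.543, -0.   ,  1.393, -0.15 ]), 'joint_vel': array([ 0.   , -0.002, -0.002, -0.001, -0.   , -0.001]), 'joint_efforts': array([-1.0000e-03, -3.7187e+01, -2.8229e+01,  7.0000e-02,  3.1000e-02,
       -0.0000e+00]), 'tool_pos': array([229.456, 526.881, 403.622]), 'tcp_rot': array([-0.   ,  0.204,  0.979, -0.001]), 'wrist_force': array([ 0.109, -0.036, -0.196]), 'wrist_torque': array([-0.051,  0.016, -0.016]), 'gripper_force': np.float64(0.0), 'finger_gap': np.float64(1.001)}
[[-0.917  0.399 -0.001]
 [ 0.399  0.917 -0.002]
 [ 0.    -0.002 -1.   ]]
```

View pics/scene0.png

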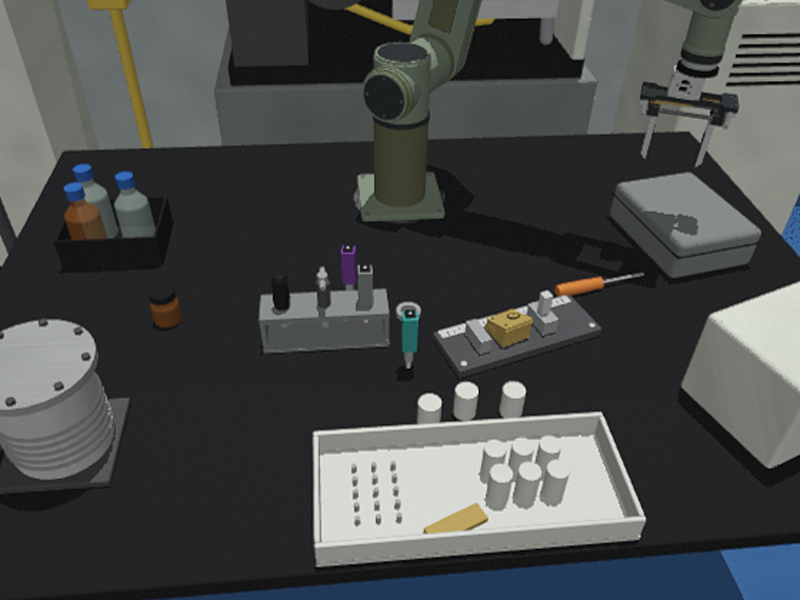

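View pics/top0.png

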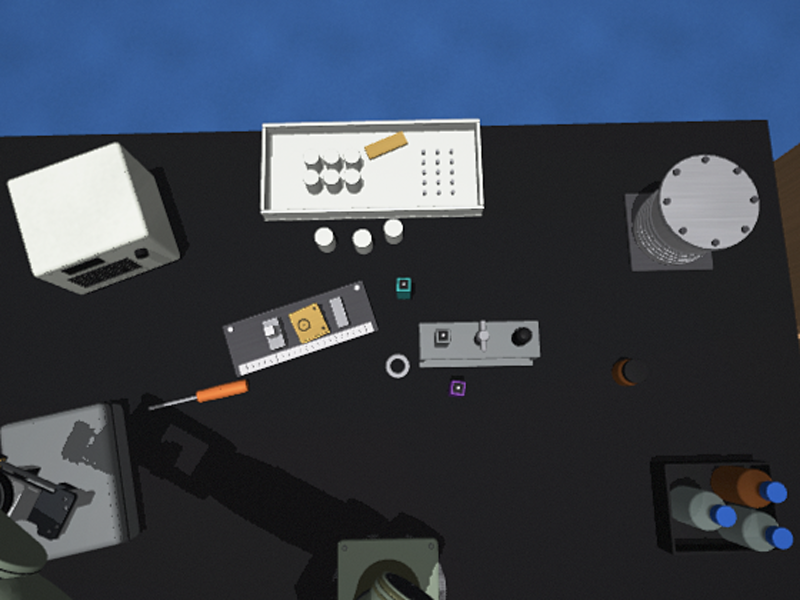

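The overhead picture (800-px) shows the sliding-jaw post at (270,326), bracket at (309,322), fixed jaw at (338,311), the gauge running up to the right, and the grey probe at (443,336) in the stand. The purple (458,388) and turquoise (403,286) ones are decoys. Now the 3D positions.

```bash
python3 - <<'E'
from h import *
d=np.load("top0.npz"); P=d["P"]; s=.7
def reg(u0,u1,v0,v1,z0,z1,name):
    Q=P[int(v0*s):int(v1*s),int(u0*s):int(u1*s)].reshape(-1,3); m=(Q[:,2]>z0)&(Q[:,2]<z1); Q=Q[m]
    r=cv2.minAreaRect(Q[:,:2].astype(np.float32)); print(name,len(Q),"med z",np.median(Q[:,2]).round(1),"mean",Q.mean(0).round(1),"rect",np.round(r[0],1),np.round(r[1],1),round(r[2],1)); return Q
reg(215,385,275,380,13,24,"bed")
reg(215,385,275,380,13,100,"bed+")
reg(250,292,310,355,82,98,"post")
reg(250,292,310,355,40,56,"jaw")
reg(322,355,290,335,40,56,"fixed")
b=reg(284,332,298,348,36,75,"bracket")
reg(415,545,315,372,66,80,"plate")
reg(430,460,322,352,130,165,"probe")
d=np.load("scene0.npz"); P=d["P"]
reg(430,605,290,380,13,24,"bed sc")
reg(530,562,285,312,82,98,"post sc")
reg(350,380,258,275,143,160,"probe sc")
for n,c in (("top0",(210,270,380,390)),("scene0",(430,280,610,380))):
    I=np.load(n+".npz")["img"][int(c[1]*s):int(c[3]*s),int(c[0]*s):int(c[2]*s)]
    cv2.imwrite(f"pics/{n}c.png",cv2.resize(I,None,fx=5,fy=5,interpolation=cv2.INTER_CUBIC)); print(n,int(c[0]*s),int(c[1]*s),I.shape)
E
```

```text
bed 2818 med z 18.1 mean [505.6 175.1  18.1] rect [509.1 171.5] [111.2 299.5] 17.3
bed+ 3789 med z 19.2 mean [506.8 170.1  26.6] rect [509.1 171.5] [111.2 299.5] 17.3
post 47 med z 90.5 mean [494.2 217.2  90.3] rect [494.4 217.8] [17.3 17.9] 15.5
jaw 167 med z 48.6 mean [492.2 215.5  48.2] rect [494.2 218. ] [60.2 30.1] 18.2
fixed 201 med z 47.8 mean [529.5  94.3  47.8] rect [529.7 104.6] [60.6 55.1] 16.9
bracket 476 med z 54.7 mean [514.3 149.7  53.9] rect [514.1 152.7] [ 59.6 120. ] 22.2
plate 1704 med z 72.6 mean [ 467.9 -182.9   72.6] rect [ 469.7 -185.2] [230.2  70.9] 89.9
probe 109 med z 148.9 mean [ 468.6 -109.2  148.1] rect [ 469.4 -109.3] [23.9 25.8] 89.1
bed sc 2153 med z 17.8 mean [524.  169.5  17.8] rect [498.2 188.3] [131.2 342.2] 18.5
post sc 47 med z 89.0 mean [497.6 217.9  88.6] rect [496.5 219.4] [18.2 19.3] 15.1
probe sc 68 med z 148.5 mean [ 471.3 -109.4  148.7] rect [ 469.1 -109.7] [25.2 24.9] 86.6
top0 147 189 (84, 119, 3)
scene0 301 196 (70, 126, 3)
```

View pics/top0c.png

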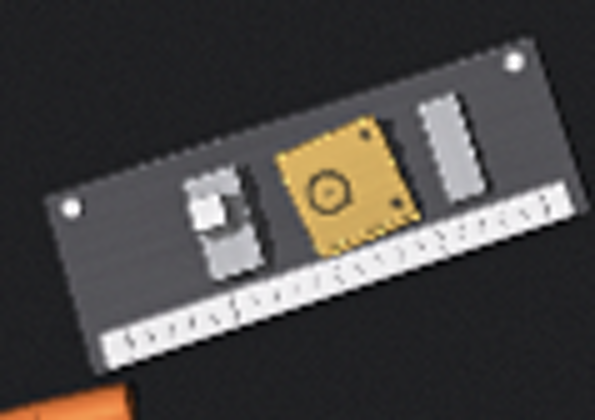

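```bash
cat >> h.py <<'E'
a=np.deg2rad(17.2); GX=np.array([np.cos(a),np.sin(a),0]); GY=np.array([-np.sin(a),np.cos(a),0]); GZ=np.array([0,0,1.])
def rel(pos,M,st=None):
    st=st or get_state(); r=Rt(st)
    print("shift m",(r.inv().apply(np.array(pos)-st["tool_pos"])/1000).round(4),"turn",(r.inv()*R.from_matrix(M)).as_rotvec().round(4))
DOWN=np.stack([-GX,GY,-GZ],1)
E
python3 - <<'E'
from h import *
p=np.array([494.4,217.8,0])+37*GY
rel([*p[:2],400],DOWN)
E
```

```text
shift m [-0.3422 -0.1495  0.0038] turn [-0.0018 -0.001  -0.711 ]
```

play_rows(targets=[[[-0.342, -0.15, 0.0], [0, 0, -0.711]], [[-0.342, -0.15, 0.0], [0, 0, -0.711]], [[-0.342, -0.15, 0.0], [0, 0, -0.711]], [[-0.342, -0.15, 0.0], [0, 0, -0.711]], [[-0.342, -0.15, 0.0], [0, 0, -0.711]], [[-0.342, -0.15, 0.0], [0, 0, -0.711]], [[-0.342, -0.15, 0.0], [0, 0, -0.711]], [[-0.342, -0.15, 0.0], [0, 0, -0.711]], [[-0.342, -0.15, 0.0], [0, 0, -0.711]], [[-0.342, -0.15, 0.0], [0, 0, -0.711]]], grip=1, newtons=20)

```text
time_s: 1.1
tool_pos: [483.6, 252.2, 404.0]
tcp_rot: [-0.001, -0.148, 0.989, 0.0]
wrist_force: [-0.5, 0.6, 0.4]
finger_gap: 0.184
gripper_force: 0.0
```

play_rows(targets=[[[0, 0, 0.03], [0, 0, 0]], [[0, 0, 0.06], [0, 0, 0]], [[0, 0, 0.09], [0, 0, 0]], [[0, 0, 0.12], [0, 0, 0]], [[0, 0, 0.14], [0, 0, 0]], [[0, 0, 0.146], [0, 0, 0]], [[0, 0, 0.146], [0, 0, 0]]])

```text
time_s: 1.8
tool_pos: [482.0, 254.1, 257.7]
tcp_rot: [-0.001, -0.151, 0.989, -0.0]
wrist_force: [0.4, -0.1, -0.2]
finger_gap: 0.006
gripper_force: 0.0
```

```bash
python3 - <<'E'
from h import *
st=get_state(); print(st["time_s"],st["tool_pos"].round(1),Rt(st).as_matrix().round(3),st["wrist_force"].round(2),st["finger_gap"])
d=st["tool_pos"]-np.array([494.4,217.8,0]); print("gauge rel post",d@GX,d@GY)
s=snapshot("scene"); I=s["img"][150:290,280:450]; cv2.imwrite("pics/push.png",cv2.resize(I,None,fx=4,fy=4))
E
```

```text
1.8 [482.  254.1 257.7] [[-0.955 -0.298 -0.003]
 [-0.298  0.955 -0.001]
 [ 0.003  0.    -1.   ]] [ 0.37 -0.08 -0.23] 0.005551711661896425
gauge rel post -1.1487307909739886 38.33969445279555
```

View pics/push.png

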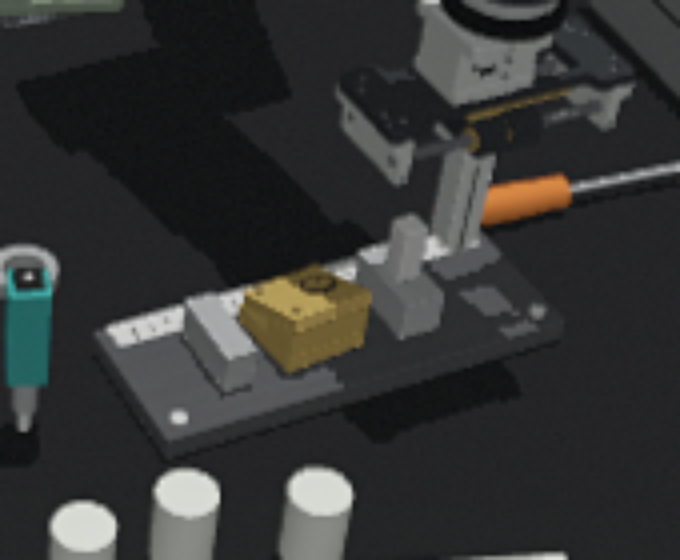

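play_rows(targets=[[[0, -0.006, 0], [0, 0, 0]], [[0, -0.012, 0], [0, 0, 0]], [[0, -0.016, 0], [0, 0, 0]], [[0, -0.02, 0], [0, 0, 0]], [[0, -0.024, 0], [0, 0, 0]], [[0, -0.028, 0], [0, 0, 0]], [[0, -0.032, 0], [0, 0, 0]], [[0, -0.036, 0], [0, 0, 0]], [[0, -0.04, 0], [0, 0, 0]], [[0, -0.044, 0], [0, 0, 0]]])

```text
time_s: 2.85
tool_pos: [496.4, 211.5, 258.8]
tcp_rot: [0.0, -0.149, 0.989, 0.001]
wrist_force: [-0.3, 7.8, 2.9]
finger_gap: 0.004
gripper_force: 4.0
```

```bash
cat > look.py <<'E'
from h import *
st=get_state(); print(st["time_s"],st["tool_pos"].round(1),"F gauge",[(st["wrist_force"]@v).round(2) for v in (GX,GY,GZ)])
P=pts(snapshot("top")).reshape(-1,3); c=np.array([509.1,171.5,0]); D=P-c; G=np.stack([D@GX,D@GY,P[:,2]],1)
G=G[(abs(G[:,0])<45)&(abs(G[:,1])<140)&(G[:,2]>40)&(G[:,2]<66)]
for x in (-20,-10,0,10,20):
    y=np.sort(G[abs(G[:,0]-x)<3][:,1]); j=np.where(np.diff(y)>3.5)[0]; print(x,"segments",[(round(a,1),round(b,1)) for a,b in zip(y[np.r_[0,j+1]],y[np.r_[j,len(y)-1]])])
E
python3 look.py
```

```text
2.85 [496.4 211.5 258.8] F gauge [np.float64(2.0), np.float64(7.51), np.float64(2.95)]
-20 segments [(np.float64(-97.2), np.float64(-76.0)), (np.float64(-56.1), np.float64(36.1))]
-10 segments [(np.float64(-97.3), np.float64(-75.6)), (np.float64(-55.4), np.float64(-29.6)), (np.float64(-16.3), np.float64(36.0))]
0 segments [(np.float64(-97.1), np.float64(-76.7)), (np.float64(-54.7), np.float64(-33.7))]
10 segments [(np.float64(-97.1), np.float64(-76.4)), (np.float64(-54.2), np.float64(-33.8))]
20 segments [(np.float64(-96.2), np.float64(-75.5)), (np.float64(-53.6), np.float64(-34.5))]
```

play_rows(targets=[[[0, -0.004, 0], [0, 0, 0]], [[0, -0.008, 0], [0, 0, 0]], [[0, -0.012, 0], [0, 0, 0]], [[0, -0.016, 0], [0, 0, 0]], [[0, -0.018, 0], [0, 0, 0]], [[0, -0.02, 0], [0, 0, 0]]])

```text
time_s: 3.5
tool_pos: [502.1, 192.8, 258.8]
tcp_rot: [0.0, -0.149, 0.989, 0.002]
wrist_force: [-0.7, 8.7, 3.2]
finger_gap: 0.004
gripper_force: 4.4
```

```bash
python3 look.py
```

```text
3.5 [502.1 192.8 258.8] F gauge [np.float64(1.85), np.float64(8.52), np.float64(3.21)]
-20 segments [(np.float64(-97.3), np.float64(-76.0)), (np.float64(-71.4), np.float64(11.9))]
-10 segments [(np.float64(-97.3), np.float64(-75.7)), (np.float64(-71.9), np.float64(-50.5)), (np.float64(-38.8), np.float64(16.1))]
0 segments [(np.float64(-97.3), np.float64(-76.4)), (np.float64(-72.8), np.float64(-56.1))]
10 segments [(np.float64(-97.1), np.float64(-77.0)), (np.float64(-72.6), np.float64(-55.8))]
20 segments [(np.float64(-96.1), np.float64(-55.8))]
```

Close. Creep further, 1 mm a row.

play_rows(targets=[[[0, -0.001, 0], [0, 0, 0]], [[0, -0.002, 0], [0, 0, 0]], [[0, -0.003, 0], [0, 0, 0]], [[0, -0.004, 0], [0, 0, 0]]])

```text
time_s: 3.95
tool_pos: [503.0, 189.9, 258.8]
tcp_rot: [0.0, -0.149, 0.989, 0.003]
wrist_force: [-2.3, 13.8, 3.4]
finger_gap: 0.006
gripper_force: 7.2
```

```bash
python3 look.py
```

```text
3.95 [503.  189.9 258.8] F gauge [np.float64(1.94), np.float64(13.9), np.float64(3.41)]
-20 segments [(np.float64(-97.2), np.float64(13.7))]
-10 segments [(np.float64(-97.5), np.float64(-53.8)), (np.float64(-41.5), np.float64(12.8))]
0 segments [(np.float64(-97.1), np.float64(-59.1))]
10 segments [(np.float64(-97.0), np.float64(-60.2))]
20 segments [(np.float64(-96.1), np.float64(-59.4))]
```

play_rows(targets=[[[0, -0.0007, 0], [0, 0, 0]], [[0, -0.0014, 0], [0, 0, 0]], [[0, -0.002, 0], [0, 0, 0]], [[0, -0.002, 0], [0, 0, 0]]])

```text
time_s: 4.4
tool_pos: [503.2, 189.3, 258.9]
tcp_rot: [-0.0, -0.149, 0.989, 0.005]
wrist_force: [-2.8, 17.4, 3.1]
finger_gap: 0.005
gripper_force: 8.9
```

```bash
python3 look.py
```

```text
4.4 [503.2 189.3 258.9] F gauge [np.float64(2.48), np.float64(17.45), np.float64(3.07)]
-20 segments [(np.float64(-97.3), np.float64(11.7))]
-10 segments [(np.float64(-97.3), np.float64(-52.9)), (np.float64(-41.4), np.float64(10.8))]
0 segments [(np.float64(-97.3), np.float64(-59.1))]
10 segments [(np.float64(-97.0), np.float64(-90.0)), (np.float64(-86.3), np.float64(-60.3))]
20 segments [(np.float64(-96.2), np.float64(-61.1))]
```

play_rows(targets=[[[0, -0.001, 0], [0, 0, 0]], [[0, -0.002, 0], [0, 0, 0]], [[0, -0.003, 0], [0, 0, 0]], [[0, -0.003, 0], [0, 0, 0]], [[0, -0.003, 0], [0, 0, 0]]])

```text
time_s: 4.95
tool_pos: [503.4, 188.3, 258.9]
tcp_rot: [-0.0, -0.149, 0.989, 0.007]
wrist_force: [-4.7, 25.2, 4.0]
finger_gap: 0.006
gripper_force: 12.9
```

play_rows(targets=[[[0, 0.01, 0], [0, 0, 0]], [[0, 0.03, 0], [0, 0, 0]], [[0, 0.04, 0], [0, 0, 0]], [[0, 0.04, -0.04], [0, 0, 0]], [[0, 0.04, -0.08], [0, 0, 0]], [[0, 0.04, -0.12], [0, 0, 0]], [[0, 0.04, -0.16], [0, 0, 0]], [[0, 0.04, -0.16], [0, 0, 0]]], grip=0)

```text
time_s: 5.75
tool_pos: [494.7, 221.2, 425.2]
tcp_rot: [0.006, -0.149, 0.989, -0.0]
wrist_force: [0.4, 0.4, -0.2]
finger_gap: 0.65
gripper_force: 0.0
```

```bash
python3 - <<'E'
from h import *
print(get_state()["tool_pos"]); rel([469.4,-109.3,410],np.diag([-1,1,-1.]))
E
```

```text
[494.74391078 221.21137205 425.15916584]
shift m [ 0.122  -0.3083  0.0144] turn [-0.0005  0.0119  0.2998]
```

play_rows(targets=[[[0.122, -0.308, 0.014], [0, 0, 0.3]], [[0.122, -0.308, 0.014], [0, 0, 0.3]], [[0.122, -0.308, 0.014], [0, 0, 0.3]], [[0.122, -0.308, 0.014], [0, 0, 0.3]], [[0.122, -0.308, 0.014], [0, 0, 0.3]], [[0.122, -0.308, 0.014], [0, 0, 0.3]], [[0.122, -0.308, 0.014], [0, 0, 0.3]], [[0.122, -0.308, 0.014], [0, 0, 0.3]], [[0.122, -0.308, 0.014], [0, 0, 0.3]], [[0.122, -0.308, 0.014], [0, 0, 0.3]]], grip=0.42)

```text
time_s: 6.75
tool_pos: [467.3, -108.1, 403.9]
tcp_rot: [-0.001, -0.0, 1.0, 0.0]
wrist_force: [0.2, 0.8, 0.2]
finger_gap: 0.583
gripper_force: 0.0
```

play_rows(targets=[[[0, 0, 0], [0, 0, 0]], [[0, 0, 0], [0, 0, 0]]])

```text
time_s: 6.95
tool_pos: [467.7, -107.6, 404.6]
tcp_rot: [-0.0, -0.001, 1.0, 0.0]
wrist_force: [-0.6, -0.5, 0.3]
finger_gap: 0.583
gripper_force: 0.0
```

```bash
python3 - <<'E'
from h import *
import runpy; runpy.run_path("look.py")
st=get_state(); print(st["tool_pos"],st["finger_gap"]); rel([469.4,-109.3,298],np.diag([-1,1,-1.]))
s=snapshot("top"); P=pts(s); np.savez("top1.npz",P=P,**s)
I=s["img"][189:273,147:266]; cv2.imwrite("pics/nip.png",cv2.resize(I,None,fx=6,fy=6,interpolation=cv2.INTER_CUBIC))
s=snapshot("scene"); np.savez("scene1.npz",P=pts(s),**s); cv2.imwrite("pics/sc1.png",cv2.resize(s["img"][150:290,170:430],None,fx=3,fy=3,interpolation=cv2.INTER_CUBIC))
E
```

```text
6.95 [ 467.7 -107.6  404.6] F gauge [np.float64(-0.69), np.float64(-0.32), np.float64(0.27)]
-20 segments [(np.float64(-97.4), np.float64(13.5))]
-10 segments [(np.float64(-97.4), np.float64(14.3))]
0 segments [(np.float64(-97.3), np.float64(-8.9)), (np.float64(12.2), np.float64(14.6))]
10 segments [(np.float64(-96.4), np.float64(-6.6))]
20 segments [(np.float64(-96.0), np.float64(-16.9)), (np.float64(-13.1), np.float64(5.9)), (np.float64(10.9), np.float64(12.5))]
[ 467.698095   -107.7391999   404.67478472] 0.5760019963617721
shift m [-0.0017 -0.0016  0.1067] turn [-0.0001 -0.      0.0022]
```

View pics/nip.png

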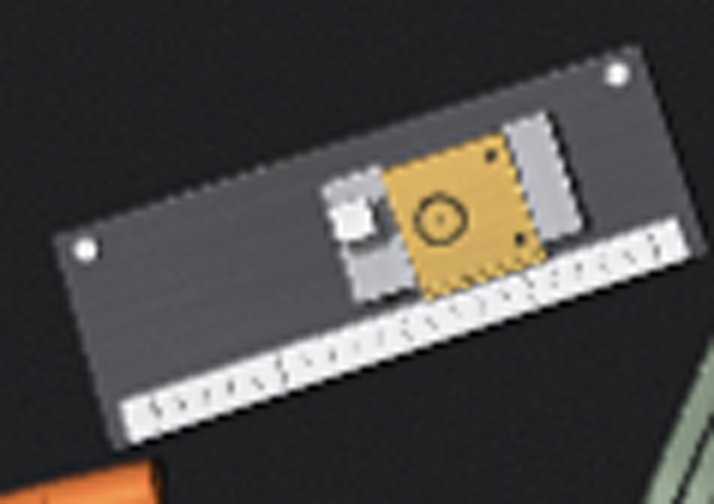

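View pics/sc1.png

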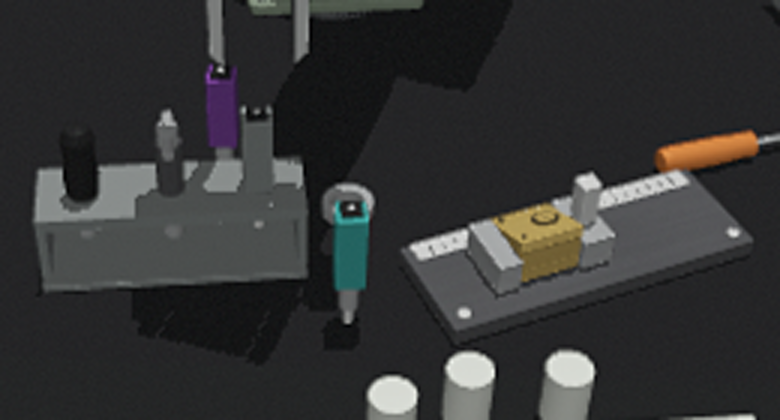

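The jaws hold the bracket squarely. The pad's dot is at (440,219) in the crop, top image (219.9,225.1). Next I measure the spot and descend on the probe.

```bash
python3 - <<'E'
from h import *
d=np.load("top1.npz"); P=d["P"]; c=np.array([509.1,171.5,0])
Q=P[222:229,217:224].reshape(-1,3); A=np.c_[Q[:,:2],np.ones(len(Q))]; k=np.linalg.lstsq(A,Q[:,2],rcond=None)[0]
n=np.r_[-k[:2],1]; n/=np.linalg.norm(n); print("pad normal",n.round(3),"expected",(np.cos(.349)*GZ-np.sin(.349)*GX).round(3))
z=np.median(Q[:,2]); print("z",z)
def ray(u,v,d,zw):
    V=np.linalg.inv(d["view"]); o=V[:3,3]; r=V[:3,:3]@np.array([(u-d["cx"])/d["fx"],-(v-d["cy"])/d["fy"],-1]); return o+r*(zw-o[2])/r[2]
s=ray(219.9,225.1,d,z); print("spot top",s,"depth pt",P[225,220])
e=np.load("scene1.npz"); u=170+(545.5)/3-.5; v=150+217.5/3-.5; print("spot scene",ray(u,v,e,z),e["P"][int(round(v)),int(round(u))])
# ring detection
m=np.load("top1.npz")["img"][215:237,208:232].astype(int).sum(2); 
D=P-c; G=np.stack([D@GX,D@GY,P[...,2]],-1).reshape(-1,3); g=G[(abs(G[:,0])<40)&(G[:,1]>-110)&(G[:,1]<30)&(G[:,2]>40)]
print("gauge-frame spot",(s-c)@GX,(s-c)@GY)
f=g[(g[:,2]<50)]; 
for lo,hi in((-100,-74),(-20,30)): h=f[(f[:,1]>lo)&(f[:,1]<hi)]; print(np.percentile(h[:,0],[2,98]),np.percentile(h[:,1],[2,98]))
E
```

```text
pad normal [-0.218 -0.084  0.972] expected [-0.327 -0.101  0.94 ]
z 56.75403812892523
spot top [514.8506604  136.53521152  56.75403813] depth pt [515.23543199 136.34866101  56.12052433]
spot scene [514.31398702 136.57439462  56.75403813] [511.51215844 136.5591218   54.3204659 ]
gauge-frame spot -4.845887975454325 -35.101622439979785
[-29.27651962  28.98351296] [-97.29878224 -74.97994284]
[-30.32945016  29.2659405 ] [-18.70614657  14.21032375]
```

play_rows(targets=[[[-0.0015, -0.0015, 0.03], [0, 0, 0]], [[-0.0015, -0.0015, 0.06], [0, 0, 0]], [[-0.0015, -0.0015, 0.085], [0, 0, 0]], [[-0.0015, -0.0015, 0.1], [0, 0, 0]], [[-0.0015, -0.0015, 0.107], [0, 0, 0]], [[-0.0015, -0.0015, 0.107], [0, 0, 0]]])

```text
time_s: 7.7
tool_pos: [468.8, -109.9, 296.9]
tcp_rot: [-0.001, -0.0, 1.0, 0.0]
wrist_force: [0.0, -0.4, -0.3]
finger_gap: 0.579
gripper_force: 0.0
```

play_rows(targets=[[[0, 0, 0], [0, 0, 0]], [[0, 0, 0], [0, 0, 0]], [[0, 0, 0], [0, 0, 0]], [[0, 0, 0], [0, 0, 0]], [[0, 0, 0], [0, 0, 0]], [[0, 0, 0], [0, 0, 0]]], grip=1, newtons=25)

```text
time_s: 8.3
tool_pos: [469.4, -110.4, 298.3]
tcp_rot: [0.001, -0.0, 1.0, -0.0]
wrist_force: [-1.3, -0.7, 3.1]
finger_gap: 0.273
gripper_force: 25.0
```

play_rows(targets=[[[0, 0, -0.015], [0, 0, 0]], [[0, 0, -0.03], [0, 0, 0]], [[0, 0, -0.05], [0, 0, 0]], [[0, 0, -0.07], [0, 0, 0]], [[0, 0, -0.09], [0, 0, 0]], [[0, 0, -0.105], [0, 0, 0]], [[0, 0, -0.11], [0, 0, 0]], [[0, 0, -0.11], [0, 0, 0]], [[0, 0, -0.11], [0, 0, 0]]])

```text
time_s: 9.2
tool_pos: [468.7, -110.1, 406.4]
tcp_rot: [-0.001, -0.0, 1.0, 0.0]
wrist_force: [-0.5, 0.8, -0.8]
finger_gap: 0.271
gripper_force: 25.0
```

```bash
python3 - <<'E'
from h import *
st=get_state(); print(st["time_s"],st["tool_pos"].round(1),st["finger_gap"],st["wrist_force"].round(1))
s=snapshot("scene"); np.savez("scene2.npz",P=pts(s),**s)
p=s["view"]@np.r_[st["tool_pos"]-[0,0,200],1]; u=s["cx"]-p[0]/p[2]*s["fx"]; v=s["cy"]+p[1]/p[2]*s["fy"]; u,v=int(u),int(v); print(u,v)
cv2.imwrite("pics/lift.png",cv2.resize(s["img"][v-30:v+70,u-50:u+70],None,fx=6,fy=6,interpolation=cv2.INTER_CUBIC)); print("origin",u-50,v-30)
n=np.cos(.349)*GZ-np.sin(.349)*GX; zt=-n; M=np.stack([np.cross(GY,zt),GY,zt],1); spot=np.array([515,136.5,55.3])
print("standoff 60:"); rel(spot+(275.3+60)*n,M,st); print((spot+(275.3+60)*n).round(1), M.round(3))
E
```

```text
9.2 [ 468.7 -110.1  406.4] 0.27128866083383735 [-0.5  0.8 -0.8]
254 168
origin 204 138
standoff 60:
shift m [0.0631 0.2127 0.0364] turn [-0.0512 -0.3482 -0.2971]
[405.5 102.6 370.4] [[-0.898 -0.296  0.327]
 [-0.278  0.955  0.101]
 [-0.342  0.    -0.94 ]]
```

View pics/lift.png

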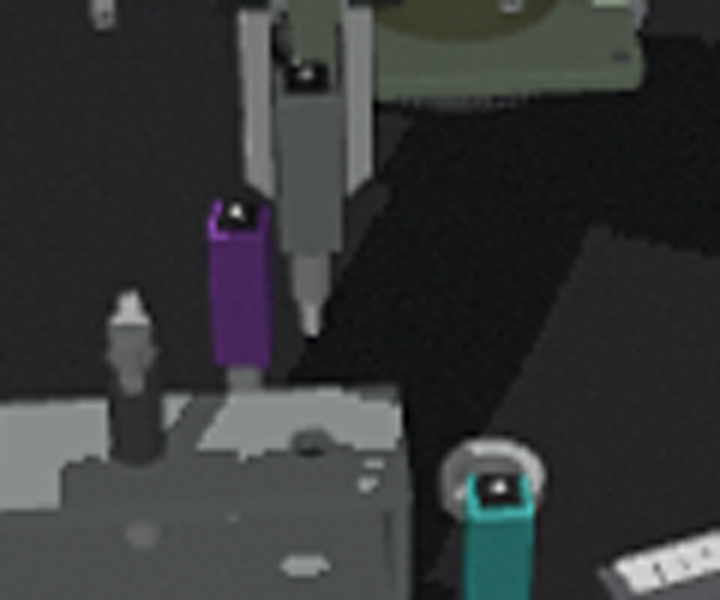

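Probe is straight in the fingers, tip at (312,336) in the crop, well clear of the stand. On to a 60 mm standoff over the pad.

play_rows(targets=[[[0.006, 0.02, 0.0], [-0.005, -0.035, -0.03]], [[0.018, 0.06, 0.0], [-0.015, -0.1, -0.085]], [[0.03, 0.1, 0.01], [-0.025, -0.165, -0.14]], [[0.042, 0.14, 0.02], [-0.035, -0.23, -0.2]], [[0.054, 0.18, 0.03], [-0.044, -0.3, -0.255]], [[0.06, 0.203, 0.035], [-0.05, -0.335, -0.285]], [[0.063, 0.2127, 0.0364], [-0.0512, -0.3482, -0.2971]], [[0.063, 0.2127, 0.0364], [-0.0512, -0.3482, -0.2971]], [[0.063, 0.2127, 0.0364], [-0.0512, -0.3482, -0.2971]]])

```text
time_s: 10.15
tool_pos: [406.5, 101.9, 371.4]
tcp_rot: [0.172, -0.147, 0.974, 0.025]
wrist_force: [0.1, 1.1, -1.1]
finger_gap: 0.274
gripper_force: 25.0
```

```bash
cat > tip.py <<'E'
from h import *
n=np.cos(.349)*GZ-np.sin(.349)*GX; zt=-n; M=np.stack([np.cross(GY,zt),GY,zt],1); spot=np.array([515,136.5,55.3])
st=get_state(); r=Rt(st); tip=st["tool_pos"]+275.3*r.as_matrix()[:,2]
print(st["time_s"],st["tool_pos"].round(1),"gap",st["finger_gap"],"F",st["wrist_force"].round(2),"Fn",(st["wrist_force"]@n).round(2))
print("tip",tip.round(1),"tip-spot in tool axes",r.inv().apply(spot-tip).round(1),"tilt err",np.arccos(-r.as_matrix()[:,2]@n).round(3))
rel(spot+275.3*n,M,st)
for nm in("scene","top"):
    s=snapshot(nm)
    def pr(X):
        p=s["view"]@np.r_[X,1]; return np.array([s["cx"]-p[0]/p[2]*s["fx"],s["cy"]+p[1]/p[2]*s["fy"]])
    a,b=pr(tip),pr(spot); u,v=b.round().astype(int); o=(u-35,v-45); I=cv2.resize(s["img"][v-45:v+30,u-35:u+35],None,fx=5,fy=8*5/8,interpolation=cv2.INTER_CUBIC)
    print(nm,"tip px in crop",((a-o+.5)*5).round(),"spot",((b-o+.5)*5).round()); globals()["I"+nm]=I
import sys; cv2.imwrite(sys.argv[1],np.hstack([Iscene,Itop]))
E
python3 tip.py pics/a1.png
```

```text
10.15 [406.5 101.9 371.4] gap 0.2738116382238145 F [ 0.15  1.09 -1.1 ] Fn -1.19
tip [496.9 129.3 112.8] tip-spot in tool axes [ 1.4  1.7 60.7] tilt err 0.002
shift m [0.0011 0.0011 0.0607] turn [-0.0022  0.0011  0.0002]
scene tip px in crop [170. 118.] spot [179. 225.]
top tip px in crop [175. 244.] spot [177. 228.]
```

View pics/a1.png

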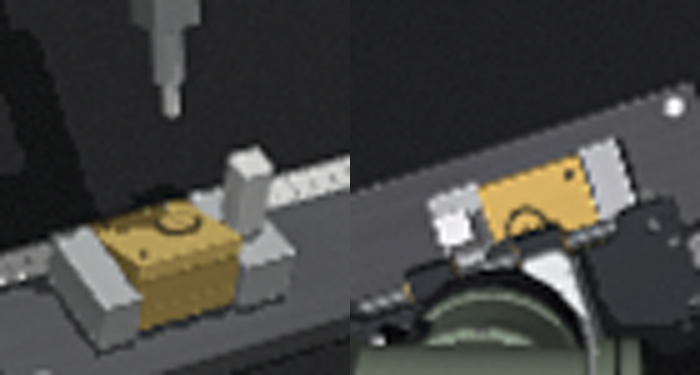

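play_rows(targets=[[[0.001, 0.001, 0.01], [0, 0, 0]], [[0.001, 0.001, 0.022], [0, 0, 0]], [[0.001, 0.001, 0.034], [0, 0, 0]], [[0.001, 0.001, 0.042], [0, 0, 0]], [[0.001, 0.001, 0.048], [0, 0, 0]], [[0.001, 0.001, 0.051], [0, 0, 0]], [[0.001, 0.001, 0.051], [0, 0, 0]], [[0.001, 0.001, 0.051], [0, 0, 0]]])

```text
time_s: 11.05
tool_pos: [421.8, 108.2, 323.3]
tcp_rot: [0.173, -0.147, 0.974, 0.025]
wrist_force: [0.3, 0.3, -1.1]
finger_gap: 0.273
gripper_force: 25.0
```

```bash
python3 tip.py pics/a2.png
```

```text
11.05 [421.8 108.2 323.3] gap 0.27333082601007497 F [ 0.34  0.26 -1.1 ] Fn -1.17
tip [512.4 135.8  64.8] tip-spot in tool axes [ 0.7 -0.1  9.9] tilt err 0.003
shift m [ 0.0001 -0.0005  0.0099] turn [-0.0015  0.0022  0.0005]
scene tip px in crop [179. 208.] spot [179. 225.]
top tip px in crop [176. 230.] spot [177. 228.]
```

View pics/a2.png

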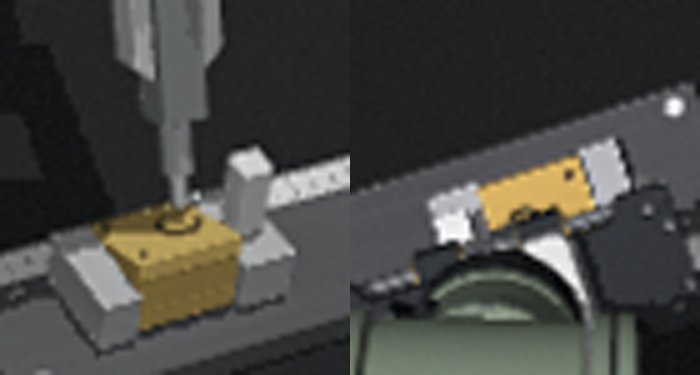

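play_rows(targets=[[[0, 0, 0.0015], [0, 0, 0]], [[0, 0, 0.003], [0, 0, 0]], [[0, 0, 0.0045], [0, 0, 0]], [[0, 0, 0.006], [0, 0, 0]], [[0, 0, 0.007], [0, 0, 0]], [[0, 0, 0.007], [0, 0, 0]]])

```text
time_s: 11.75
tool_pos: [423.8, 108.9, 316.2]
tcp_rot: [0.172, -0.147, 0.974, 0.025]
wrist_force: [-0.5, 1.1, -1.1]
finger_gap: 0.272
gripper_force: 25.0
```

play_rows(targets=[[[0, 0, 0.001], [0, 0, 0]], [[0, 0, 0.0015], [0, 0, 0]], [[0, 0, 0.0015], [0, 0, 0]]])

```text
time_s: 12.05
tool_pos: [424.4, 109.1, 315.1]
tcp_rot: [0.173, -0.147, 0.974, 0.025]
wrist_force: [-0.4, -0.5, -0.7]
finger_gap: 0.276
gripper_force: 25.0
```

```bash
python3 tip.py pics/a3.png
```

```text
12.05 [424.4 109.1 315.1] gap 0.2756937253658102 F [-0.45 -0.48 -0.66] Fn -0.42
tip [514.9 136.7  56.5] tip-spot in tool axes [ 0.4 -0.2  1.2] tilt err 0.002
shift m [-0.0001 -0.0006  0.0012] turn [-0.0014  0.0017  0.0005]
scene tip px in crop [180. 224.] spot [179. 225.]
top tip px in crop [177. 228.] spot [177. 228.]
```

play_rows(targets=[[[0, 0, 0.001], [0, 0, 0]], [[0, 0, 0.002], [0, 0, 0]], [[0, 0, 0.002], [0, 0, 0]], [[0, 0, 0.002], [0, 0, 0]]])

```text
time_s: 12.55
tool_pos: [425.1, 109.3, 313.2]
tcp_rot: [0.173, -0.147, 0.974, 0.025]
wrist_force: [-0.7, -0.2, 0.5]
finger_gap: 0.275
gripper_force: 25.0
```

```bash
python3 tip.py pics/a4.png
```

```text
12.55 [425.1 109.3 313.2] gap 0.274574677497839 F [-0.66 -0.16  0.49] Fn 0.69
tip [515.6 136.9  54.7] tip-spot in tool axes [ 0.4 -0.2 -0.8] tilt err 0.002
shift m [-0.0001 -0.0006 -0.0008] turn [-0.0014  0.0017  0.0005]
scene tip px in crop [180. 227.] spot [179. 225.]
top tip px in crop [177. 227.] spot [177. 228.]
```

View pics/a4.png

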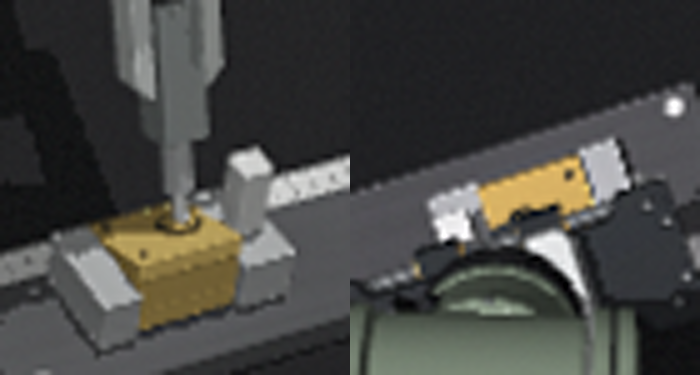

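play_rows(targets=[[[0, 0, 0.001], [0, 0, 0]], [[0, 0, 0.002], [0, 0, 0]], [[0, 0, 0.003], [0, 0, 0]], [[0, 0, 0.0035], [0, 0, 0]], [[0, 0, 0.0035], [0, 0, 0]], [[0, 0, 0.0035], [0, 0, 0]], [[0, 0, 0.0035], [0, 0, 0]], [[0, 0, 0.0035], [0, 0, 0]]])

```text
time_s: 13.45
tool_pos: [426.2, 109.6, 309.9]
tcp_rot: [0.173, -0.147, 0.974, 0.025]
wrist_force: [-2.0, -0.3, 1.1]
finger_gap: 0.276
gripper_force: 25.0
```

```bash
python3 tip.py pics/a5.png; python3 look.py
```

```text
13.45 [426.2 109.6 309.9] gap 0.27581312331952756 F [-2.   -0.3   1.13] Fn 1.75
tip [516.7 137.3  51.4] tip-spot in tool axes [ 0.4 -0.2 -4.3] tilt err 0.002
shift m [-0.0001 -0.0006 -0.0043] turn [-0.0014  0.0018  0.0004]
scene tip px in crop [180. 233.] spot [179. 225.]
top tip px in crop [177. 226.] spot [177. 228.]
13.55 [426.2 109.6 309.9] F gauge [np.float64(-1.44), np.float64(0.05), np.float64(1.73)]Traceback (most recent call last):
  File "look.py", line 6, in <module>
    y=np.sort(G[abs(G[:,0]-x)<3][:,1]); j=np.where(np.diff(y)>3.5)[0]; print(x,"segments",[(round(a,1),round(b,1)) for a,b in zip(y[np.r_[0,j+1]],y[np.r_[j,len(y)-1]])])
                                                                                                                                  ~^^^^^^^^^^^^^^
IndexError: index 0 is out of bounds for axis 0 with size 0
```

View pics/a5.png

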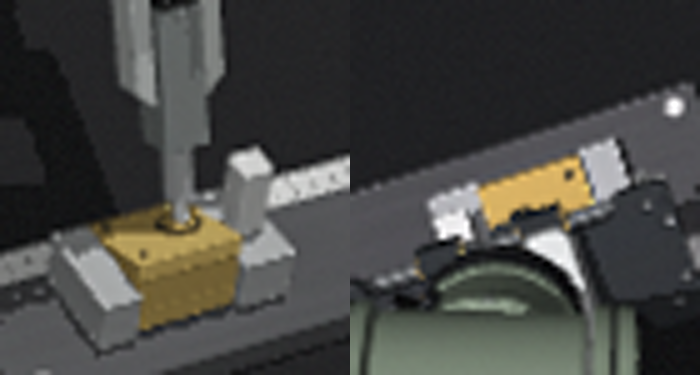

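```bash
python3 -c "
from h import *
print(get_state()['joint_vel'].round(4)); print(close_job())"
```

```text
[-0.0009  0.0009  0.0002  0.0023  0.0007 -0.0001]
the job is handed in; nothing more can be done
None
```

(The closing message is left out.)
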